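# Meter one pin out of the scoop

### The job

Pick up the metering scoop by its handle and tip it over the steel tray just until the first of its three pins rolls out, then hold it at that tilt until the pin lies in the tray; the other two pins must stay in the scoop. Then stand the scoop upright on the worktop beside the tray and let go. Do not touch the pins with the gripper, and leave the paint tin, the duct tape and the mug where they are.

Things in the scene. Friction and masses are not known exactly. Their poses are not given: they have to be found in the camera images.
- scoop: metering scoop: bare aluminium trough 127 mm long (own x from -58 to +69.5 mm), 80 mm wide (own y), floor top 6 mm above the underside, side walls 40 mm high (22 mm at the mouth), back wall 46 mm at +x, open lip at -x. A wooden handle bar crosses above it on two uprights. Origin on its underside, near the middle rib; z up when it stands. About 0.31 kg empty.
- front_rib (a point): where the front rib crosses the floor, (-32, 0, 6) mm in the scoop's frame. Three 4 mm round steel ribs cross the floor at x = -32, -2 and 30 mm, one pin lying behind (+x of) each. They sit on one comb, set to a different height each time: the front rib stands 2.2 to 4.4 mm above the floor (not shown), the other two 2.6 mm higher. Jerks or quick tilting throw pins over the ribs.
- scoop_grip (a point): centre of the scoop's wooden handle bar, at (10, 0, 86) mm in the scoop's frame. The bar is 22 mm thick along the scoop's x, 24 mm high and 70 mm long along its y; grip it from above with the fingers closing along the scoop's x.
- scoop_lip (a point): middle of the lip edge, (-58, 0, 6) mm in the scoop's frame. Lip tilted down (turn about own -y): the front pin rolls over its low rib at 30 to 44 degrees, depending on the comb, then off the lip within about half a second, and the scoop gets lighter. The other two go 11 to 15 degrees later, so notice the shift and stop there.
- pin_front: turned aluminium pin, plain cylinder 28 mm in diameter and 64 mm long, about 0.09 to 0.15 kg. Origin at its centre; its own y axis is the cylinder axis. The three pins are alike; this one lies crosswise in the scoop, in front, nearest the lip (starting 19 mm from the scoop's origin toward the lip). Not to be touched with the gripper.
- pin_mid: turned aluminium pin, plain cylinder 28 mm in diameter and 64 mm long, about 0.09 to 0.15 kg. Origin at its centre; its own y axis is the cylinder axis. The three pins are alike; this one lies crosswise in the scoop, in the middle. Not to be touched with the gripper.
- pin_rear: turned aluminium pin, plain cylinder 28 mm in diameter and 64 mm long, about 0.09 to 0.15 kg. Origin at its centre; its own y axis is the cylinder axis. The three pins are alike; this one lies crosswise in the scoop, at the back, next to the back wall. Not to be touched with the gripper.
- tray: open grey folded steel tray, outside 122 mm along own x, 172 mm along own y, 66 mm high, walls and floor 2 mm, 0.5 kg, loose. Origin at the centre of its underside, z up. It starts with its own x within 23 degrees of pointing away from the robot.
- paint_tin: small paint tin, 78 mm in diameter, 77 mm high. Bystander, to be left where it stands. Origin at the centre of its underside.
- duct_tape: roll of grey duct tape lying flat, 100 mm in diameter, 48 mm high. Bystander, to be left where it stands. Origin at the centre of its underside.
- mug: white spotted mug with a handle, 82 x 117 mm, 91 mm high. Bystander, to be left where it stands. Origin at the centre of its underside.
There are look-alikes about, which are no part of the job. Leave any blue look-alike of the scoop alone.

How it is judged:
On the way:
1. the front pin lies in the tray while the scoop is still held tilted above it with the other two pins in it (x of pin_front in the frame of tray between -0.061 and 0.061 m and y of pin_front in the frame of tray between -0.086 and 0.086 m and z of pin_front in the frame of tray between 0 and 0.05 m and x of pin_mid in the frame of scoop between -0.034 and 0.065 m and y of pin_mid in the frame of scoop between -0.038 and 0.038 m and z of pin_mid in the frame of scoop between 0.012 and 0.04 m and x of pin_rear in the frame of scoop between -0.034 and 0.065 m and y of pin_rear in the frame of scoop between -0.038 and 0.038 m and z of pin_rear in the frame of scoop between 0.012 and 0.04 m and angle between scoop's own z axis and vertical above 0.25 rad and height (world z) of scoop_grip above 0.1 m), for 0.3 s.
At the end, for the whole second after the job is handed in: The front pin lies inside the steel tray, nearly at rest (under 0.1 m/s); the other two pins lie in the scoop behind its front rib; the scoop stands upright (within 0.1 rad) on the worktop, its centre more than 100 mm from the tray's, at rest and released; the tray stands upright (x of pin_front in the frame of tray between -0.061 and 0.061 m and y of pin_front in the frame of tray between -0.086 and 0.086 m and z of pin_front in the frame of tray between 0 and 0.05 m and x of pin_mid in the frame of scoop between -0.034 and 0.065 m and y of pin_mid in the frame of scoop between -0.038 and 0.038 m and z of pin_mid in the frame of scoop between 0.012 and 0.04 m and x of pin_rear in the frame of scoop between -0.034 and 0.065 m and y of pin_rear in the frame of scoop between -0.038 and 0.038 m and z of pin_rear in the frame of scoop between 0.012 and 0.04 m and angle between each of scoop, tray's own z axis and vertical below 0.1 rad and height (world z) of scoop below 0.008 m and horizontal distance between scoop and tray above 0.1 m and linear speed of scoop below 0.03 m/s and linear speed of pin_front below 0.1 m/s and contact force between the fingers and scoop below 0.1 N); the robot touches nothing.
It fails at once if the gripper presses on a pin (contact force between the fingers and pin_front above 1 N or contact force between the fingers and pin_mid above 1 N or contact force between the fingers and pin_rear above 1 N).
It fails at once if the middle or rear pin leaves the scoop (distance between any of pin_mid, pin_rear and scoop above 0.11 m).
It fails at once if the paint tin, duct tape or mug is moved by more than 30 mm (distance of any of paint_tin, duct_tape, mug from where it was at the start of the episode above 0.03 m).
It also fails if it takes over 72 s, if anything falls off the work surface, if the arm or the gripper's body presses on something with over 40 N, if the wrist force passes 120 N, or if a joint passes its speed limit or range.

### The arm

A 6-joint arm with a two-finger parallel gripper is mounted at the origin on a cart in front of the work surface, level with it; the furniture and walls round the work are solid. World frame = base frame: x ahead of the robot, y to its left, z up, the work surface at z = 0. Lengths are in m, angles in rad, forces in N, time in s.
With the tool pointing down it reaches from about 0.375 to 0.9 m from the base axis. Payload 3.1 kg.
Tool frame: the origin (TCP) lies at the very end of the fingers, on their centre line; the grasp point (between the pads) lies 19 mm behind it (grip_depth is the distance from the TCP to the grasp point, in m); z points along the fingers, y is the line along which they close (so a half turn about z gives the same grasp; the last joint's range is limited). The gripper opens to 85 mm and grips with 20 to 120 N. Pads are 22 mm wide; open, the fingers measure 114 mm over their backs; the gripper's body (76 mm by 85 mm) begins 54 mm behind the grasp point. The pads swing forward as they close: fully open they stand 13 mm farther back than shut.
Start: joints at [1.153, 0.527, 1.433, -0, 1.181, -0.178], TCP at [0.148, 0.607, 0.231] pointing down, gripper open.
Joint ranges: [-3.08, 3.08], [-0.75, 2.2], [0.22, 2.44], [-1.43, 4.57], [0, 2.65], [-2.85, 2.85]. Speed limits (rad/s): [2.79, 2.79, 3.14, 3.14, 3.14, 3.14].

### API

Orientations are given as a unit quaternion [x, y, z, w].
In Python, from station import * gives the robot as it stands.
- The arm moves only by the tool apply_moves, never from a script. Its argument "plan" is a list of rows, each a list of 7 numbers: the shift along the tool's x, y, z in m, then the turn, a rotation vector about the tool's x, y, z in rad, then the gripper command: -1 is fully open, 1 is shut, values between are in proportion. In form: [[dx, dy, dz, wx, wy, wz, jaw], ...]. A call has 1 to 8 rows; each row shifts and turns the commanded pose from where the row before left it, along the tool's axes as they then stand; what a row does not reach is not made up. A row lasts 1/8 s, in which the tool goes at most 62.5 mm and 10.7 degrees, less where a joint would pass 70% of its speed; a pose out of reach is approached as far as the arm can. A call is refused whole if a number of a shift passes 0.0625 or a number of a turn 0.188, either way. A call with a gripper value outside its range is refused whole. The fingers move at their own pace and stop on an object; "force" is the grip in N (left out, the last holds). Time passes only in rows, so rows that do not move let the fingers close. It gives the time, the measured TCP pose, the force, the opening and the grip force at its end, in the units of the state.
- sense(): the state, without advancing time (a new reading comes with each control period).
- snapshot(name): name is "scene" or "side" or "wrist"; returns the picture (384x512x3 uint8, red, green, blue); there is no depth.
- calibration(name): a dict with "camera_matrix" (3x3 intrinsics, pixels), "R" (3x3) and "t" (3): a world point X has camera coordinates R X + t; the wrist camera has in their place "mount" (4x4, takes a point from camera to tool coordinates, whose origin is the TCP and whose axes are the flange's). Camera axes: x right, y down, z forward; pixel columns grow to the right and rows downward; lengths in m; the calibration is good to about 2 mm. The wrist camera is an equidistant fisheye: a pixel r from the principal point sees the ray r / f radians off the axis. A picture is of the moment at which its call begins: read the wrist's pose just before it. calibration takes no time and is no camera call.
- sign_off(): hands the job in; it is judged then, once.
The state is a dict: "t": time; "q": joint angles; "qd": joint speeds; "tau": joint torques, N m; "tcp_pos": TCP position; "tool_rot": TCP orientation; "force": force on the tool from outside, world axes, zero at the start; "ft_torque": the same for the moment, N m; "finger_gap": opening from 0.0 (shut) to 1.0 (fully open); "gripper_force": force on a finger pad.
Only numpy, scipy, OpenCV 4.12 (cv2) and the standard library are available. Lean on these libraries where they do the work, as an engineer would, in place of code of your own. Each camera call takes 0.05 s, during which the arm holds its last target. There are 200 camera calls.

## Working session

There is one attempt and no reset: what is moved stays moved. The work goes in short steps, Python scripts to look and compute and a tool call to move; the robot and the scene stay as the last step left them, time stands still between calls to the robot, and variables do not carry over. Pictures are saved under pics/ and viewed, at most 10 in all, crops included, and the job is handed in when it is done.

Besides the shell and the picture viewer there is one more tool, called after "Request:" as a command line: name --pt "numbers of a row" for each row, then --argument value for the rest. apply_moves: Moves the arm, as the interface text tells. Its arguments: {"type":"object","properties":{"plan":{"type":"array"},"force":{"type":"number"}},"required":["plan"]}

```bash
mkdir -p pics; python3 - <<'E'
from station import *
import cv2,numpy as np
s=sense();print(s['t'],s['tcp_pos'],s['tool_rot'],s['force'])
a=snapshot("scene");b=snapshot("side");w=snapshot("wrist")
for n,i in zip(("scene","side","wrist"),(a,b,w)): cv2.imwrite(f"pics/{n}0.png",i[:,:,::-1])
h=np.hstack([a,b])[:,:,::-1]
cv2.imwrite("pics/h0.png",cv2.resize(a,(800,600),interpolation=cv2.INTER_CUBIC)[:,:,::-1]);cv2.imwrite("pics/s0.png",cv2.resize(b,(800,600),interpolation=cv2.INTER_CUBIC)[:,:,::-1])
for n in("scene","side","wrist"):print(n,calibration(n))
E
```

```text
0.0 [0.14751218 0.60660833 0.23033731] [ 1.19108593e-01  9.92880644e-01 -1.03572263e-03 -3.11646131e-04] [-0.50335215 -0.26975035  0.42324323]
scene {'camera_matrix': array([[370.67776804,   0.        , 249.91214268],
       [  0.        , 370.67776804, 186.35923081],
       [  0.        ,   0.        ,   1.        ]]), 'R': array([[ 0.90762741, -0.41975074,  0.00466839],
       [-0.28198179, -0.61789243, -0.73395859],
       [ 0.31096423,  0.66484454, -0.67917817]]), 't': array([-0.56655063,  0.17635402,  1.07474081])}
side {'camera_matrix': array([[350.06350901,   0.        , 249.55872436],
       [  0.        , 350.06350901, 188.44323378],
       [  0.        ,   0.        ,   1.        ]]), 'R': array([[ 0.99767816,  0.06725945, -0.0106984 ],
       [ 0.03484339, -0.63905952, -0.76836767],
       [-0.0585169 ,  0.76621087, -0.63991927]]), 't': array([-0.57388994, -0.00129473,  1.00193072])}
wrist {'camera_matrix': array([[297.31863964,   0.        , 258.62531125],
       [  0.        , 297.31863964, 190.64304579],
       [  0.        ,   0.        ,   1.        ]]), 'mount': array([[ 5.23492549e-04, -9.46128808e-01, -3.23790063e-01,
         8.27583333e-02],
       [ 9.99999806e-01,  3.86250267e-04,  4.88124750e-04,
         3.08885662e-04],
       [-3.36764889e-04, -3.23790256e-01,  9.46128827e-01,
        -1.43727508e-01],
       [ 0.00000000e+00,  0.00000000e+00,  0.00000000e+00,
         1.00000000e+00]])}
```

View pics/h0.png

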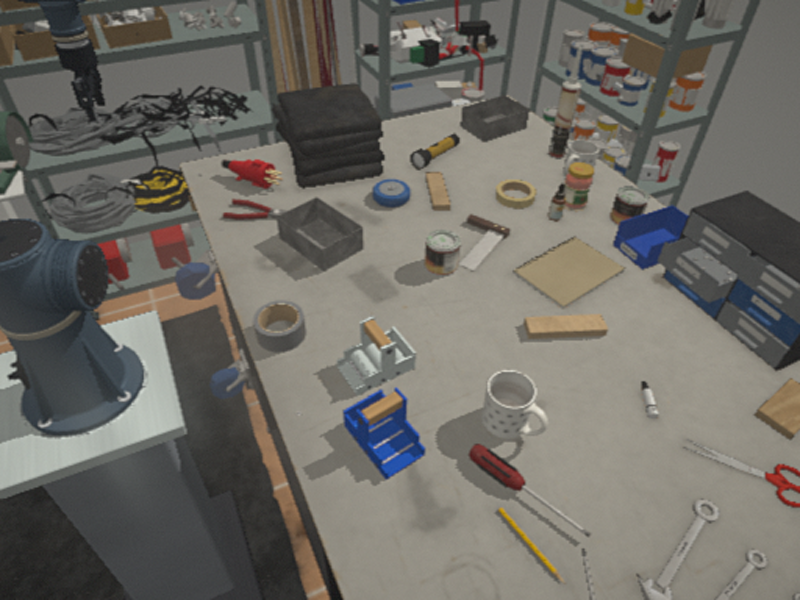

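View pics/s0.png

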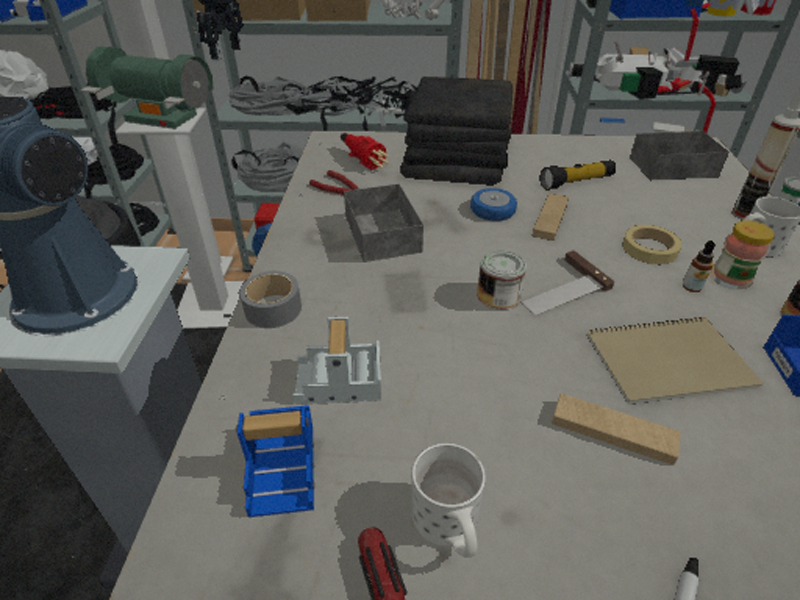

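The loaded scoop is at about (378,355) in the scene view and (340,370) in the side view. Its lip faces the robot. The tray is at (320,232) and (385,220), and the blue look-alike is at (385,430). Next I'll measure the bar and the tray.

```bash
cat > h.py <<'E'
from station import *
import cv2,numpy as np
from scipy.spatial.transform import Rotation as Ro
def ray(n,u,v):
    c=calibration(n);K=c["camera_matrix"];R=np.array(c["R"]);o=-R.T@c["t"]
    return o,R.T@np.linalg.solve(K,[u,v,1.])
def plane(n,u,v,z):
    o,d=ray(n,u,v);return (o+d*(z-o[2])/d[2])
def proj(n,X):
    c=calibration(n);p=c["camera_matrix"]@(c["R"]@np.array(X)+c["t"]);return p[:2]/p[2]
E
python3 - <<'E'
from h import *
k=0.64
for n,box in(("scene",(340,300,420,360)),("side",(315,305,360,365))):
    im=cv2.imread(f"pics/{n}0.png");hsv=cv2.cvtColor(im,cv2.COLOR_BGR2HSV)
    m=((hsv[...,0]>8)&(hsv[...,0]<22)&(hsv[...,1]>90)).astype(np.uint8)
    mm=np.zeros_like(m);x0,y0,x1,y1=[int(k*v) for v in box];mm[y0:y1,x0:x1]=m[y0:y1,x0:x1]
    p=np.argwhere(mm)[:,::-1];r=cv2.minAreaRect(p.astype(np.float32));b=cv2.boxPoints(r)
    print(n,len(p),p.mean(0),r)
    print(np.round([plane(n,*q,0.098) for q in b],3).tolist(),plane(n,*p.mean(0),0.09))
T={"scene":[(279,212),(319,200),(363,236),(320,267)],"side":[(345,193),(402,185),(423,227),(365,233)]}
for n in T:
    q=np.array([plane(n,u*k,v*k,0.066) for u,v in T[n]]);print(n,"tray",q.round(3).tolist(),q.mean(0),np.linalg.norm(np.diff(q,axis=0),axis=1))
print("scoop base side",[plane("side",u*k,v*k,0).round(3).tolist() for u,v in((301,401),(381,401),(381,398))])
O={"tin":((440,237),(502,260),.077),"tape":((279,312),(270,287),.048),"mug":((512,388),(448,465),.091)}
for o,(a,b,z) in O.items():print(o,plane("scene",a[0]*k,a[1]*k,z).round(3),plane("side",b[0]*k,b[1]*k,z).round(3))
E
```

```text
scene 146 [240.2739726  212.97260274] ((240.20733642578125, 213.1341552734375), (18.89702606201172, 8.277209281921387), 51.34019470214844)
[[0.492, -0.157, 0.098], [0.517, -0.146, 0.098], [0.524, -0.212, 0.098], [0.5, -0.222, 0.098]] [ 0.51146534 -0.17745586  0.09      ]
side 205 [215.56585366 215.21463415] ((215.5, 215.0), (20.0, 9.0), 90.0)
[[0.499, -0.151, 0.098], [0.519, -0.15, 0.098], [0.528, -0.213, 0.098], [0.508, -0.214, 0.098]] [ 0.51213254 -0.17563175  0.09      ]
scene tray [[0.47, 0.296, 0.066], [0.573, 0.305, 0.066], [0.615, 0.128, 0.066], [0.49, 0.066, 0.066]] [0.53690219 0.19889509 0.066     ] [0.10364013 0.18193663 0.13905953]
side tray [[0.463, 0.276, 0.066], [0.58, 0.316, 0.066], [0.629, 0.154, 0.066], [0.52, 0.128, 0.066]] [0.54815772 0.2182347  0.066     ] [0.12395888 0.16921267 0.11133551]
scoop base side [[0.459, -0.222, 0.0], [0.577, -0.215, -0.0], [0.576, -0.21, 0.0]]
tin [0.764 0.04  0.077] [0.766 0.04  0.077]
tape [ 0.375 -0.01   0.048] [ 0.372 -0.02   0.048]
mug [ 0.667 -0.388  0.091] [ 0.667 -0.376  0.091]
```

```bash
python3 - <<'E'
import cv2,numpy as np
a=cv2.imread("pics/scene0.png")[180:300,195:295];b=cv2.imread("pics/side0.png")[180:300,165:265]
f=lambda i:cv2.resize(i,(400,480),interpolation=cv2.INTER_CUBIC)
cv2.imwrite("pics/crop0.png",np.hstack([f(a),f(b)]))
E
```

```text
(no output)
```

View pics/crop0.png

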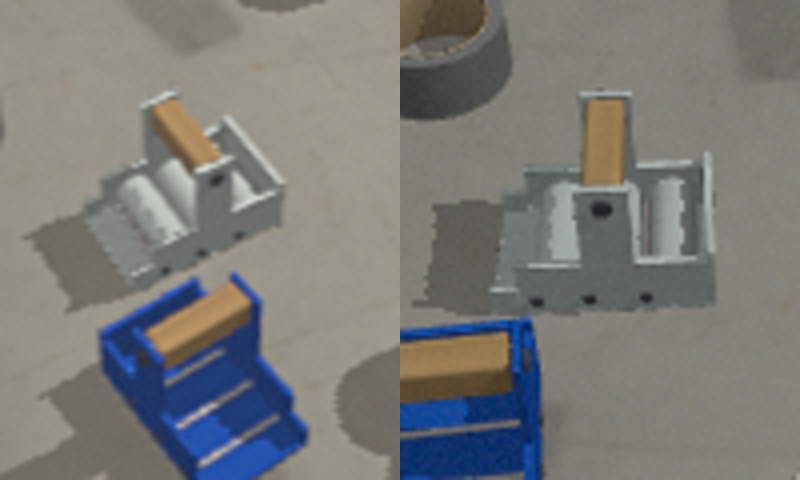

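The two views agree: the bar centre is about (0.512, -0.182) with yaw around 0.11. The tray is about (0.547, 0.217), with yaw around 0.28. First I'll turn the tool, then travel.

Request:
apply_moves --pt "0 0 0 0 0 0.17 -1" --pt "0 0 0 0 0 0.18 -1" --pt "0 0 0 0 0 0.18 -1" --pt "0 0 0 0 0 0.18 -1" --pt "0 0 0 0 0 0.18 -1" --pt "0 0 0 0 0 0.18 -1" --pt "0 0 0 0 0 0.15 -1"

```text
t: 1.02
tcp_pos: [0.1477, 0.607, 0.2309]
tool_rot: [0.668, 0.744, -0.0, 0.0]
force: [-0.2, 0.0, -0.0]
finger_gap: 0.998
gripper_force: 0.0
```

Request:
apply_moves --pt "-0.02 0.02 0 0 0 0 -1" --pt "-0.046 0.038 0 0 0 0 -1" --pt "-0.046 0.038 0 0 0 0 -1" --pt "-0.046 0.038 0 0 0 0 -1" --pt "-0.046 0.038 0 0 0 0 -1" --pt "-0.046 0.038 0 0 0 0 -1" --pt "-0.046 0.038 0 0 0 0 -1" --pt "-0.046 0.038 0 0 0 0 -1"

```text
t: 2.02
tcp_pos: [0.4713, 0.2978, 0.2312]
tool_rot: [0.666, 0.746, -0.0, -0.0]
force: [0.9, 0.9, -0.3]
finger_gap: 1.001
gripper_force: 0.0
```

```bash
cat >> h.py <<'E'
def goto(X):
    s=sense();R=Ro.from_quat(s['tool_rot'])
    print("t",s['t'],"q",s['q'].round(3),"tool delta",R.inv().apply(np.array(X)-s['tcp_pos']).round(4))
    return s,R
E
python3 - <<'E'
from h import *
goto([.512,-.183,.19])
E
```

```text
t 2.025 q [0.363 0.437 1.604 0.    1.101 0.251] tool delta [-0.4824 -0.0133  0.0411]
```

Request:
apply_moves --pt "-0.056 -0.002 0.0 0 0 0 -1" --pt "-0.061 -0.002 0.0 0 0 0 -1" --pt "-0.061 -0.002 0.0 0 0 0 -1" --pt "-0.061 -0.002 0.01 0 0 0 -1" --pt "-0.061 -0.002 0.01 0 0 0 -1" --pt "-0.061 -0.002 0.01 0 0 0 -1" --pt "-0.061 -0.002 0.01 0 0 0 -1" --pt "-0.061 0 0 0 0 0 -1"

```text
t: 3.02
tcp_pos: [0.5095, -0.1838, 0.1903]
tool_rot: [0.667, 0.745, -0.0, -0.001]
force: [0.9, 0.4, -0.2]
finger_gap: 0.996
gripper_force: 0.0
```

Request:
apply_moves --pt "0 0 0 0 0 0 -1" --pt "0 0 0 0 0 0 -1"

```text
t: 3.28
tcp_pos: [0.5096, -0.1819, 0.1909]
tool_rot: [0.667, 0.745, 0.0, -0.001]
force: [-0.4, 0.3, -0.3]
finger_gap: 1.0
gripper_force: 0.0
```

```bash
python3 - <<'E'
from h import *
s,R=goto([.512,-.183,.19])
print(s['tcp_pos'],s['force'])
w=snapshot("wrist");cv2.imwrite("pics/w1.png",w[:,:,::-1])
c=calibration("wrist");M=c["mount"];K=c["camera_matrix"]
def wplane(u,v,z):
    d=np.array([u-K[0,2],v-K[1,2]])/K[0,0];r=np.hypot(*d);n=np.r_[d/r*np.sin(r),np.cos(r)]
    o=s['tcp_pos']+R.apply(M[:3,3]);n=R.apply(M[:3,:3]@n);return o+n*(z-o[2])/n[2]
hsv=cv2.cvtColor(w,cv2.COLOR_RGB2HSV)
m=((hsv[...,0]>8)&(hsv[...,0]<22)&(hsv[...,1]>90)).astype(np.uint8)
cs,_=cv2.findContours(m,cv2.RETR_EXTERNAL,cv2.CHAIN_APPROX_NONE)
for q in sorted(cs,key=cv2.contourArea)[-3:]:
    r=cv2.minAreaRect(q);print(cv2.contourArea(q),r,np.round([wplane(*p,.098) for p in cv2.boxPoints(r)],3).tolist())
cv2.imwrite("pics/w1b.png",cv2.resize(w,(800,600))[:,:,::-1])
E
```

```text
t 3.275 q [-0.55   0.47   1.685  0.     0.989 -0.661] tool delta [-0.0014  0.0022  0.0009]
[ 0.50962743 -0.18185967  0.19088242] [-0.37874831  0.28509128 -0.344318  ]
1465.0 ((492.8035888671875, 237.5775604248047), (62.728187561035156, 29.638561248779297), 35.70669174194336) [[0.726, -0.201, 0.098], [0.74, -0.172, 0.098], [0.868, -0.213, 0.098], [0.851, -0.249, 0.098]]
1815.0 ((262.5, 191.0), (76.0, 25.0), 90.0) [[0.499, -0.148, 0.098], [0.52, -0.146, 0.098], [0.528, -0.213, 0.098], [0.506, -0.216, 0.098]]
4507.5 ((23.5, 302.5), (47.0, 161.0), 0.0) [[-0.048, -0.728, 0.098], [0.203, -0.254, 0.098], [0.289, -0.24, 0.098], [0.16, -0.6, 0.098]]
```

View pics/w1b.png

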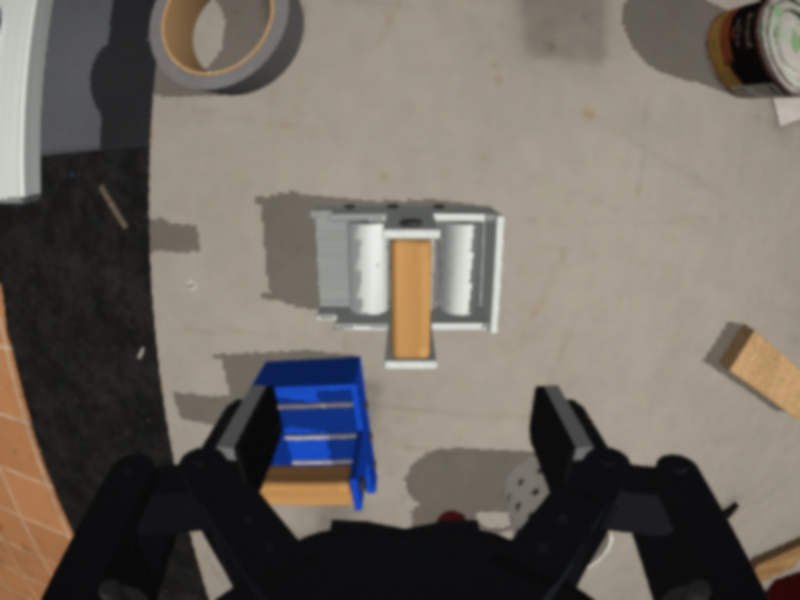

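The bar centre is at (0.513, -0.181), parallel to the pads, and all three pins are in the scoop. Next I'll descend and grip.

Request:
apply_moves --pt "0.0005 0.0035 0.02 0 0 0 -1" --pt "0 0 0.02 0 0 0 -1" --pt "0 0 0.02 0 0 0 -1" --pt "0 0 0.02 0 0 0 -1" --pt "0 0 0.02 0 0 0 -1" --pt "0 0 0.016 0 0 0 -1" --pt "0 0 0.008 0 0 0 -1" --pt "0 0 0 0 0 0 -1"

```text
t: 4.32
tcp_pos: [0.5136, -0.1807, 0.067]
tool_rot: [0.666, 0.746, -0.0, -0.0]
force: [-0.2, -0.3, 0.0]
finger_gap: 0.998
gripper_force: 0.0
```

```bash
python3 - <<'E'
from h import *
goto([.513,-.181,.067])
E
```

```text
t 4.325 q [-0.544  0.669  1.763  0.     0.71  -0.656] tool delta [-0.0002 -0.0006  0.    ]
```

Request:
apply_moves --pt "0 0 0 0 0 0 -0.3" --pt "0 0 0 0 0 0 0.1" --pt "0 0 0 0 0 0 0.4" --pt "0 0 0 0 0 0 0.6" --pt "0 0 0 0 0 0 0.8" --pt "0 0 0 0 0 0 1" --pt "0 0 0 0 0 0 1" --pt "0 0 0 0 0 0 1" --force 60

```text
t: 5.32
tcp_pos: [0.5132, -0.1814, 0.0676]
tool_rot: [0.666, 0.746, -0.0, -0.0]
force: [-4.2, -1.8, 5.9]
finger_gap: 0.253
gripper_force: 62.4
```

The opening reads 21.5 mm, which matches the bar. q5 is only 0.71 here, so tilting toward the robot would run into its limit. I'll pour along the tray's y with the scoop yawed to about 2.0. First, a gentle lift.

Request:
apply_moves --pt "0 0 -0.004 0 0 0 1" --pt "0 0 -0.01 0 0 0 1" --pt "0 0 -0.016 0 0 0 1" --pt "0 0 -0.02 0 0 0 1" --pt "0 0 -0.02 0 0 0 1" --pt "0 0 -0.02 0 0 0 1" --pt "0 0 -0.012 0 0 0 1" --pt "0 0 -0.006 0 0 0 1" --force 80

```text
t: 6.32
tcp_pos: [0.5139, -0.1813, 0.1763]
tool_rot: [0.666, 0.746, 0.0, 0.001]
force: [-1.1, 0.1, -6.0]
finger_gap: 0.244
gripper_force: 78.7
```

Request:
apply_moves --pt "0.006 0 -0.002 0 0 0 1" --pt "0.014 0 0 0 0 0 1" --pt "0.022 0 0 0 0 0 1" --pt "0.028 0 0 0 0 0 1" --pt "0.03 0 0 0 0 0 1" --pt "0.03 0 0 0 0 0 1" --pt "0.03 0 0 0 0 0 1" --pt "0.03 0 0 0 0 0 1"

```text
t: 7.32
tcp_pos: [0.4911, 0.0101, 0.1769]
tool_rot: [0.666, 0.746, -0.0, -0.001]
force: [0.8, 0.6, -6.3]
finger_gap: 0.247
gripper_force: 78.7
```

Request:
apply_moves --pt "0.03 0 0 0 0 0 1" --pt "0.03 0 0 0 0 0 1" --pt "0.03 0 0 0 0 0 1" --pt "0.03 0 0 0 0 0 1" --pt "0.024 0 0 0 0 0 1" --pt "0.016 0 0 0 0 0 1" --pt "0.008 0 0 0 0 0 1" --pt "0.002 0 0 0 0 0 1"

```text
t: 8.32
tcp_pos: [0.4732, 0.1767, 0.1772]
tool_rot: [0.666, 0.746, -0.0, 0.0]
force: [-0.9, 0.4, -6.7]
finger_gap: 0.243
gripper_force: 78.7
```

```bash
python3 - <<'E'
from h import *
s,R=goto([.53,.256,.176]);print(s['tcp_pos'],s['force'],s['finger_gap'])
a=snapshot("scene");b=snapshot("side")
cv2.imwrite("pics/scene1.png",a[:,:,::-1]);cv2.imwrite("pics/side1.png",b[:,:,::-1])
f=lambda i:cv2.resize(i[80:280,120:320,::-1],(400,400),interpolation=cv2.INTER_CUBIC)
cv2.imwrite("pics/c1.png",np.hstack([f(a),f(b)]))
E
```

```text
t 8.325 q [ 0.136  0.447  1.786 -0.     0.91   0.024] tool delta [0.0724 0.0653 0.0012]
[0.47322148 0.1767136  0.1772102 ] [-0.89799261  0.43210516 -6.67618527] 0.2433596294407366
```

View pics/c1.png

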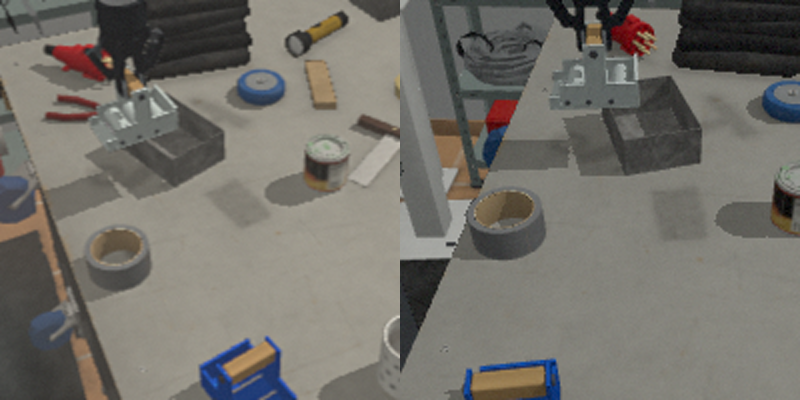

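The scoop is held level next to the tray with its pins in. The tray's front base corners are at scene px (209,171) and (231,159), and side px (234,165) and (270,159). I'll check the tray pose with those while the scoop yaws.

```bash
python3 - <<'E'
from h import *
print([plane(*q,0).round(3)[:2].tolist() for q in (("scene",209,171.5),("scene",231,159),("side",234,165),("side",270,159))])
print([plane(*q,.066).round(3)[:2].tolist() for q in (("scene",209,156),("scene",231,142.5),("side",235,145),("side",269,142))])
E
```

```text
[[0.524, 0.132], [0.623, 0.166], [0.518, 0.139], [0.628, 0.177]]
[[0.53, 0.135], [0.63, 0.177], [0.522, 0.15], [0.623, 0.172]]
```

Request:
apply_moves --pt "0 0 0 0 0 -0.03 1" --pt "0 0 0 0 0 -0.06 1" --pt "0 0 0 0 0 -0.08 1" --pt "0 0 0 0 0 -0.09 1" --pt "0 0 0 0 0 -0.09 1" --pt "0 0 0 0 0 -0.09 1" --pt "0 0 0 0 0 -0.09 1" --pt "0 0 0 0 0 -0.09 1"

```text
t: 9.43
tcp_pos: [0.4737, 0.1757, 0.1773]
tool_rot: [0.406, 0.914, -0.0, 0.0]
force: [-0.2, 0.3, -6.1]
finger_gap: 0.244
gripper_force: 78.7
```

Request:
apply_moves --pt "0 0 0 0 0 -0.09 1" --pt "0 0 0 0 0 -0.09 1" --pt "0 0 0 0 0 -0.09 1" --pt "0 0 0 0 0 -0.09 1" --pt "0 0 0 0 0 -0.09 1" --pt "0 0 0 0 0 -0.09 1" --pt "0 0 0 0 0 -0.09 1" --pt "0 0 0 0 0 -0.09 1"

```text
t: 10.42
tcp_pos: [0.4737, 0.1758, 0.1773]
tool_rot: [0.058, 0.998, -0.0, 0.0]
force: [-0.1, -0.7, -5.6]
finger_gap: 0.243
gripper_force: 78.7
```

Request:
apply_moves --pt "0 0 0 0 0 -0.09 1" --pt "0 0 0 0 0 -0.09 1" --pt "0 0 0 0 0 -0.09 1" --pt "0 0 0 0 0 -0.09 1" --pt "0 0 0 0 0 -0.07 1" --pt "0 0 0 0 0 -0.05 1" --pt "0 0 0 0 0 -0.03 1" --pt "0 0 0 0 0 0 1"

```text
t: 11.42
tcp_pos: [0.4736, 0.1761, 0.1773]
tool_rot: [-0.194, 0.981, -0.0, -0.0]
force: [0.5, 0.6, -6.4]
finger_gap: 0.24
gripper_force: 78.7
```

```bash
python3 - <<'E'
from h import *
s,R=goto([.53,.256,.176]);print(s['tcp_pos'],R.as_matrix().round(3).tolist())
E
```

```text
t 11.425 q [ 0.135  0.446  1.786 -0.     0.91  -1.827] tool delta [-0.0826  0.0524  0.0013]
[0.473601   0.17610799 0.17731178] [[-0.925, -0.381, -0.0], [-0.381, 0.925, -0.0], [0.0, -0.0, -1.0]]
```

The tray centre averages to (0.547, 0.230), and its yaw of 0.31 matches the pour direction. Moving to the pour position.

Request:
apply_moves --pt "-0.005 0.004 0 0 0 0 1" --pt "-0.011 0.008 0 0 0 0 1" --pt "-0.016 0.012 0 0 0 0 1" --pt "-0.017 0.012 0 0 0 0 1" --pt "-0.017 0.012 0 0 0 0 1" --pt "-0.012 0.009 0 0 0 0 1" --pt "-0.007 0.005 0 0 0 0 1" --pt "-0.003 0.001 0 0 0 0 1"

```text
t: 12.42
tcp_pos: [0.5307, 0.2686, 0.1771]
tool_rot: [-0.195, 0.981, -0.0, -0.0]
force: [0.1, -0.5, -6.7]
finger_gap: 0.245
gripper_force: 78.6
```

Request:
apply_moves --pt "0 0 0 -0.01 0 0 1" --pt "0 0 0 -0.02 0 0 1" --pt "0 0 0 -0.03 0 0 1" --pt "0 0 0 -0.03 0 0 1" --pt "0 0 0 -0.03 0 0 1" --pt "0 0 0 -0.03 0 0 1" --pt "0 0 0 -0.03 0 0 1" --pt "0 0 0 -0.03 0 0 1"

```text
t: 13.42
tcp_pos: [0.5309, 0.2681, 0.1773]
tool_rot: [-0.193, 0.975, 0.104, -0.02]
force: [-0.1, -0.4, -6.3]
finger_gap: 0.242
gripper_force: 78.8
```

```bash
cat >> h.py <<'E'
def tilt():
    s,R=goto([.531,.27,.178]);M=R.as_matrix()
    print(s['tcp_pos'].round(4),"tilt",np.degrees(np.arccos(-M[2,2])).round(2),"toolz",M[:,2].round(3),"F",s['force'].round(2),"T",s['ft_torque'].round(3),s['finger_gap'].round(3))
E
python3 -c "
from h import *
tilt()"
```

```text
t 13.425 q [ 0.175  0.559  1.573  0.236  1.067 -1.908] tool delta [-0.0008  0.0018 -0.0003]Traceback (most recent call last):
  File "<string>", line 3, in <module>
    tilt()
    ~~~~^^
  File "h.py", line 17, in tilt
    print(s['tcp_pos'].round(4),"tilt",np.degrees(np.arccos(-M[2,2])).round(2),"toolz",M[:,2].round(3),"F",s['force'].round(2),"T",s['ft_torque'].round(3),s['finger_gap'].round(3))
                                                                                                                                                           ^^^^^^^^^^^^^^^^^^^^^
AttributeError: 'float' object has no attribute 'round'
```

Request:
apply_moves --pt "0 0 0 -0.03 0 0 1" --pt "0 0 0 -0.03 0 0 1" --pt "0 0 0 -0.03 0 0 1" --pt "0 0 0 -0.03 0 0 1" --pt "0 0 0 -0.03 0 0 1" --pt "0 0 0 -0.03 0 0 1" --pt "0 0 0 -0.03 0 0 1" --pt "0 0 0 -0.02 0 0 1"

```text
t: 14.42
tcp_pos: [0.531, 0.268, 0.1772]
tool_rot: [-0.19, 0.957, 0.215, -0.042]
force: [-0.4, 0.1, -6.0]
finger_gap: 0.246
gripper_force: 78.8
```

```bash
sed -i "s/s\['finger_gap'\].round(3)/s['finger_gap']/" h.py; cat >>h.py <<'E'
def hold(n=0):
    tilt()
E
python3 - <<'E'
from h import *
tilt()
a=snapshot("scene");b=snapshot("side");w=snapshot("wrist")
for n,i in zip(("scene","side","wrist"),(a,b,w)): cv2.imwrite(f"pics/{n}2.png",i[:,:,::-1])
f=lambda i:cv2.resize(i[80:180,150:283,::-1],(400,300),interpolation=cv2.INTER_CUBIC)
cv2.imwrite("pics/c2.png",np.vstack([np.hstack([f(a),f(b)]),cv2.resize(w[:,:,::-1],(400,300)).repeat(2,1)[:,200:600].repeat(1,1) if 0 else np.hstack([cv2.resize(w[:,:,::-1],(400,300)),np.zeros((300,400,3),np.uint8)])]))
E
```

```text
t 14.425 q [ 0.068  0.595  1.577  0.458  1.159 -2.119] tool delta [-0.0007  0.002   0.    ]
[0.531  0.268  0.1772] tilt 25.27 toolz [-0.163  0.395 -0.904] F [-0.37  0.07 -5.99] T [-0.732 -0.291 -0.002] 0.24594660621310674
```

View pics/c2.png

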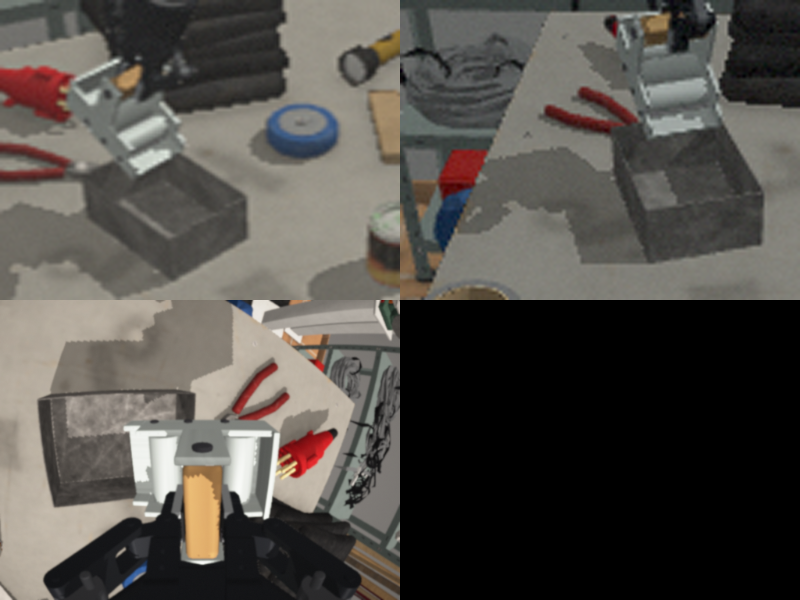

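The pins are still in at 25° and the lip is inside the tray's footprint. I'll check the lateral position with the tray rim corners in the wrist view: (51,125), (247,118) and (70,264).

```bash
cat >> h.py <<'E'
def wplane(u,v,z,s=None):
    s=s or sense();R=Ro.from_quat(s['tool_rot']);c=calibration("wrist");M=c["mount"];K=c["camera_matrix"]
    d=np.array([u-K[0,2],v-K[1,2]])/K[0,0];r=np.hypot(*d);n=np.r_[d/r*np.sin(r),np.cos(r)]
    o=s['tcp_pos']+R.apply(M[:3,3]);n=R.apply(M[:3,:3]@n);return o+n*(z-o[2])/n[2]
E
python3 - <<'E'
from h import *
for p in((51,125),(247,118),(70,264)):print(wplane(*p,.066).round(3))
E
```

```text
[0.513 0.128 0.066]
[0.459 0.283 0.066]
[0.628 0.166 0.066]
```

The tray centre is confirmed at about (0.544, 0.225), with the lip well placed laterally. Now I'll tilt in slow steps.

Request:
apply_moves --pt "0 0 0 -0.012 0 0 1" --pt "0 0 0 -0.012 0 0 1" --pt "0 0 0 -0.012 0 0 1" --pt "0 0 0 -0.012 0 0 1" --pt "0 0 0 -0.012 0 0 1" --pt "0 0 0 0 0 0 1" --pt "0 0 0 0 0 0 1" --pt "0 0 0 0 0 0 1"

```text
t: 15.58
tcp_pos: [0.5308, 0.2683, 0.1774]
tool_rot: [-0.188, 0.95, 0.243, -0.048]
force: [0.6, 0.3, -5.8]
finger_gap: 0.247
gripper_force: 78.9
```

```bash
python3 -c "
from h import *
tilt()"
```

```text
t 15.575 q [ 0.044  0.608  1.576  0.507  1.189 -2.166] tool delta [-0.0008  0.0016  0.0002]
[0.5308 0.2683 0.1774] tilt 28.65 toolz [-0.183  0.443 -0.878] F [ 0.59  0.32 -5.78] T [-0.831 -0.33   0.041] 0.246733627522723
```

Request:
apply_moves --pt "0 0 0 -0.01 0 0 1" --pt "0 0 0 -0.01 0 0 1" --pt "0 0 0 -0.01 0 0 1" --pt "0 0 0 -0.01 0 0 1" --pt "0 0 0 0 0 0 1" --pt "0 0 0 0 0 0 1" --pt "0 0 0 0 0 0 1" --pt "0 0 0 0 0 0 1"

```text
t: 16.58
tcp_pos: [0.5308, 0.2683, 0.1774]
tool_rot: [-0.187, 0.945, 0.262, -0.052]
force: [-0.3, -0.6, -5.5]
finger_gap: 0.244
gripper_force: 78.9
```

```bash
python3 -c "
from h import *
tilt()"
```

```text
t 16.575 q [ 0.028  0.619  1.576  0.539  1.21  -2.196] tool delta [-0.0008  0.0016  0.0002]
[0.5308 0.2683 0.1774] tilt 30.93 toolz [-0.196  0.475 -0.858] F [-0.33 -0.58 -5.48] T [-0.801 -0.367 -0.059] 0.2435986627069467
```

Request:
apply_moves --pt "0 0 0 -0.01 0 0 1" --pt "0 0 0 -0.01 0 0 1" --pt "0 0 0 -0.01 0 0 1" --pt "0 0 0 -0.01 0 0 1" --pt "0 0 0 0 0 0 1" --pt "0 0 0 0 0 0 1" --pt "0 0 0 0 0 0 1" --pt "0 0 0 0 0 0 1"

```text
t: 17.58
tcp_pos: [0.5308, 0.2683, 0.1774]
tool_rot: [-0.186, 0.94, 0.28, -0.056]
force: [0.2, 0.4, -7.0]
finger_gap: 0.24
gripper_force: 78.9
```

```bash
cat >> h.py <<'E'
def look(i):
    tilt();w=snapshot("wrist")[:,:,::-1];cv2.imwrite(f"pics/wt{i}.png",w);r=cv2.imread("pics/wrist2.png")
    d=np.abs(w.astype(int)-r).mean(2)
    print("front",d[180:250,190:226].mean().round(1),"rear",d[180:250,288:345].mean().round(1),"cols",w[190:245,170:230].mean((0,2))[::6].round(0))
E
python3 -c "
from h import *
look(3)"
```

```text
t 17.575 q [ 0.012  0.629  1.575  0.57   1.232 -2.225] tool delta [-0.0008  0.0016  0.0003]
[0.5308 0.2683 0.1774] tilt 33.23 toolz [-0.209  0.507 -0.836] F [ 0.17  0.43 -7.02] T [-0.892 -0.369  0.006] 0.23953937073483372
front 12.4 rear 4.3 cols [153. 218. 212. 190. 161. 209. 232. 241. 215. 181.]
```

Request:
apply_moves --pt "0 0 0 -0.01 0 0 1" --pt "0 0 0 -0.01 0 0 1" --pt "0 0 0 -0.01 0 0 1" --pt "0 0 0 -0.01 0 0 1" --pt "0 0 0 0 0 0 1" --pt "0 0 0 0 0 0 1" --pt "0 0 0 0 0 0 1" --pt "0 0 0 0 0 0 1"

```text
t: 18.62
tcp_pos: [0.5308, 0.2683, 0.1774]
tool_rot: [-0.185, 0.934, 0.299, -0.059]
force: [0.1, -0.1, -6.1]
finger_gap: 0.243
gripper_force: 78.9
```

```bash
python3 -c "
from h import *
look(4)"
```

```text
t 18.625 q [-0.003  0.641  1.574  0.599  1.255 -2.253] tool delta [-0.0008  0.0016  0.0003]
[0.5308 0.2683 0.1774] tilt 35.52 toolz [-0.222  0.537 -0.814] F [ 0.12 -0.07 -6.1 ] T [-1.024 -0.411 -0.055] 0.24314476220074907
front 18.1 rear 5.4 cols [152. 220. 202. 191. 160. 208. 231. 223. 206. 173.]
```

Request:
apply_moves --pt "0 0 0 -0.009 0 0 1" --pt "0 0 0 -0.009 0 0 1" --pt "0 0 0 -0.009 0 0 1" --pt "0 0 0 -0.008 0 0 1" --pt "0 0 0 0 0 0 1" --pt "0 0 0 0 0 0 1" --pt "0 0 0 0 0 0 1" --pt "0 0 0 0 0 0 1"

```text
t: 19.68
tcp_pos: [0.5308, 0.2683, 0.1774]
tool_rot: [-0.184, 0.929, 0.316, -0.062]
force: [-0.3, 0.3, -5.8]
finger_gap: 0.246
gripper_force: 79.0
```

```bash
python3 -c "
from h import *
look(5)"
```

```text
t 19.675 q [-0.016  0.652  1.574  0.624  1.275 -2.276] tool delta [-0.0008  0.0016  0.0004]
[0.5308 0.2683 0.1774] tilt 37.53 toolz [-0.232  0.563 -0.793] F [-0.28  0.26 -5.82] T [-1.047e+00 -4.450e-01 -1.000e-03] 0.2460088688826818
front 23.3 rear 6.5 cols [153. 219. 195. 187. 159. 208. 222. 216. 200. 173.]
```

Request:
apply_moves --pt "0 0 0 -0.009 0 0 1" --pt "0 0 0 -0.009 0 0 1" --pt "0 0 0 -0.009 0 0 1" --pt "0 0 0 -0.008 0 0 1" --pt "0 0 0 0 0 0 1" --pt "0 0 0 0 0 0 1" --pt "0 0 0 0 0 0 1" --pt "0 0 0 0 0 0 1"

```text
t: 20.72
tcp_pos: [0.5308, 0.2683, 0.1774]
tool_rot: [-0.183, 0.923, 0.332, -0.066]
force: [0.8, 0.9, -4.5]
finger_gap: 0.245
gripper_force: 81.6
```

```bash
python3 -c "
from h import *
look(6)"
```

```text
t 20.725 q [-0.029  0.663  1.572  0.648  1.296 -2.299] tool delta [-0.0008  0.0015  0.0005]
[0.5308 0.2683 0.1774] tilt 39.53 toolz [-0.243  0.588 -0.771] F [ 0.82  0.87 -4.47] T [-0.967 -0.401  0.034] 0.24481257125266212
front 46.8 rear 7.8 cols [152. 212. 195. 190. 190. 174. 186. 190. 169. 155.]
```

The force dropped and the front region of the wrist image changed, so the pin has gone. I'll hold this tilt and look.

Request:
apply_moves --pt "0 0 0 0 0 0 1" --pt "0 0 0 0 0 0 1" --pt "0 0 0 0 0 0 1" --pt "0 0 0 0 0 0 1" --pt "0 0 0 0 0 0 1" --pt "0 0 0 0 0 0 1"

```text
t: 21.52
tcp_pos: [0.5308, 0.2682, 0.1773]
tool_rot: [-0.183, 0.923, 0.332, -0.066]
force: [-0.8, -0.7, -5.7]
finger_gap: 0.243
gripper_force: 81.6
```

```bash
python3 - <<'E'
from h import *
tilt()
a=snapshot("scene");b=snapshot("side");w=snapshot("wrist")
f=lambda i:cv2.resize(i[80:180,150:283,::-1],(400,300),interpolation=cv2.INTER_CUBIC)
cv2.imwrite("pics/c3.png",np.vstack([np.hstack([f(a),f(b)]),np.hstack([cv2.resize(w[:,:,::-1],(400,300)),cv2.resize(w[100:300,40:307,::-1],(400,300))])]))
E
```

```text
t 21.525 q [-0.029  0.663  1.572  0.648  1.296 -2.299] tool delta [-0.0009  0.0016  0.0005]
[0.5308 0.2682 0.1773] tilt 39.53 toolz [-0.243  0.588 -0.771] F [-0.82 -0.65 -5.67] T [-0.991 -0.411  0.035] 0.24326700852881575
```

View pics/c3.png

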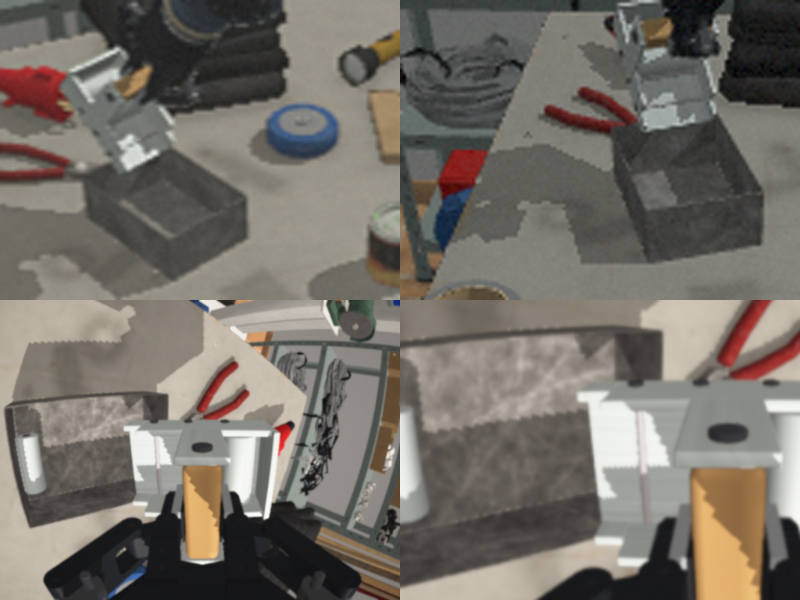

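The front pin lies in the tray, against the near wall (wrist inset (35,460)), and the rear pin is still in the scoop. Now I'll level the scoop gently.

Request:
apply_moves --pt "0 0 0 0.01 0 0 1" --pt "0 0 0 0.02 0 0 1" --pt "0 0 0 0.03 0 0 1" --pt "0 0 0 0.03 0 0 1" --pt "0 0 0 0.03 0 0 1" --pt "0 0 0 0.03 0 0 1" --pt "0 0 0 0.03 0 0 1" --pt "0 0 0 0.03 0 0 1"

```text
t: 22.68
tcp_pos: [0.5307, 0.2683, 0.1773]
tool_rot: [-0.189, 0.953, 0.232, -0.046]
force: [-1.1, -0.0, -5.1]
finger_gap: 0.247
gripper_force: 81.5
```

Request:
apply_moves --pt "0 0 0 0.03 0 0 1" --pt "0 0 0 0.03 0 0 1" --pt "0 0 0 0.03 0 0 1" --pt "0 0 0 0.03 0 0 1" --pt "0 0 0 0.03 0 0 1" --pt "0 0 0 0.03 0 0 1" --pt "0 0 0 0.03 0 0 1" --pt "0 0 0 0.03 0 0 1"

```text
t: 23.68
tcp_pos: [0.5307, 0.2683, 0.1773]
tool_rot: [-0.193, 0.974, 0.117, -0.023]
force: [0.2, 0.3, -4.5]
finger_gap: 0.246
gripper_force: 81.4
```

Request:
apply_moves --pt "0 0 0 0.03 0 0 1" --pt "0 0 0 0.03 0 0 1" --pt "0 0 0 0.03 0 0 1" --pt "0 0 0 0.03 0 0 1" --pt "0 0 0 0.03 0 0 1" --pt "0 0 0 0.03 0 0 1" --pt "0 0 0 0.02 0 0 1" --pt "0 0 0 0.04 0 0 1"

```text
t: 24.68
tcp_pos: [0.5309, 0.268, 0.1772]
tool_rot: [-0.194, 0.981, -0.001, 0.0]
force: [-1.3, 0.2, -5.3]
finger_gap: 0.24
gripper_force: 81.4
```

```bash
python3 - <<'E'
from h import *
tilt()
s,R=goto([.57,-.06,.178]);print(R.as_matrix().round(3).tolist(), (R*Ro.from_rotvec([0,0,0])).as_rotvec(), (R.inv()*Ro.from_matrix([[-.925,-.381,0],[-.381,.925,0],[0,0,-1]])).as_rotvec())
E
```

```text
t 24.675 q [ 0.281  0.553  1.564 -0.002  1.025 -1.68 ] tool delta [-0.0009  0.0018 -0.0008]
[0.5309 0.268  0.1772] tilt 0.09 toolz [ 0.    -0.001 -1.   ] F [-1.31  0.18 -5.29] T [-0.086  0.021 -0.007] 0.2404248104517622
t 24.675 q [ 0.281  0.553  1.564 -0.002  1.025 -1.68 ] tool delta [ 8.870e-02 -3.182e-01 -2.000e-04]
[[-0.925, -0.381, 0.0], [-0.381, 0.925, -0.001], [0.0, -0.002, -1.0]] [-6.09425089e-01  3.08177433e+00 -2.44184420e-03] [-0.00155179 -0.00016649 -0.00025082]
```

Request:
apply_moves --pt "0.002 -0.006 0 0 0 0 1" --pt "0.004 -0.014 0 0 0 0 1" --pt "0.006 -0.022 0 0 0 0 1" --pt "0.008 -0.028 0 0 0 0 1" --pt "0.008 -0.028 0 0 0 0 1" --pt "0.008 -0.028 0 0 0 0 1" --pt "0.008 -0.028 0 0 0 0 1" --pt "0.008 -0.028 0 0 0 0 1"

```text
t: 25.68
tcp_pos: [0.5522, 0.0777, 0.1774]
tool_rot: [-0.194, 0.981, -0.0, 0.0]
force: [-0.1, 0.4, -4.2]
finger_gap: 0.242
gripper_force: 81.4
```

Request:
apply_moves --pt "0.008 -0.028 0 0 0 0 1" --pt "0.007 -0.026 0 0 0 0 1" --pt "0.006 -0.022 0 0 0 0 1" --pt "0.005 -0.018 0 0 0 0 1" --pt "0.004 -0.014 0 0 0 0 1" --pt "0.003 -0.011 0 0 0 0 1" --pt "0.002 -0.008 0 0 0 0 1" --pt "0.001 -0.004 0 0 0 0 1"

```text
t: 26.68
tcp_pos: [0.5689, -0.0548, 0.1773]
tool_rot: [-0.194, 0.981, 0.0, 0.0]
force: [0.1, -0.1, -5.3]
finger_gap: 0.245
gripper_force: 81.4
```

Request:
apply_moves --pt "0 0 0.004 0 0 0 1" --pt "0 0 0.01 0 0 0 1" --pt "0 0 0.016 0 0 0 1" --pt "0 0 0.02 0 0 0 1" --pt "0 0 0.02 0 0 0 1" --pt "0 0 0.016 0 0 0 1" --pt "0 0 0.01 0 0 0 1" --pt "0 0 0.005 0 0 0 1"

```text
t: 27.68
tcp_pos: [0.5687, -0.0546, 0.0755]
tool_rot: [-0.194, 0.981, 0.0, -0.0]
force: [-0.8, -0.3, -5.6]
finger_gap: 0.244
gripper_force: 81.4
```

```bash
python3 - <<'E'
from h import *
s,R=goto([.57,-.06,.067]);print(s['tcp_pos'],s['force'])
a=snapshot("scene");b=snapshot("side")
f=lambda i:cv2.resize(i[90:270,130:310,::-1],(400,400),interpolation=cv2.INTER_CUBIC)
cv2.imwrite("pics/c4.png",np.hstack([f(a),f(b)]))
E
```

```text
t 27.675 q [-0.291  0.678  1.691 -0.     0.774 -2.253] tool delta [ 0.0009 -0.0055  0.0085]
[ 0.56868945 -0.05456993  0.07554039] [-0.77364656 -0.30251034 -5.56020875]
```

View pics/c4.png

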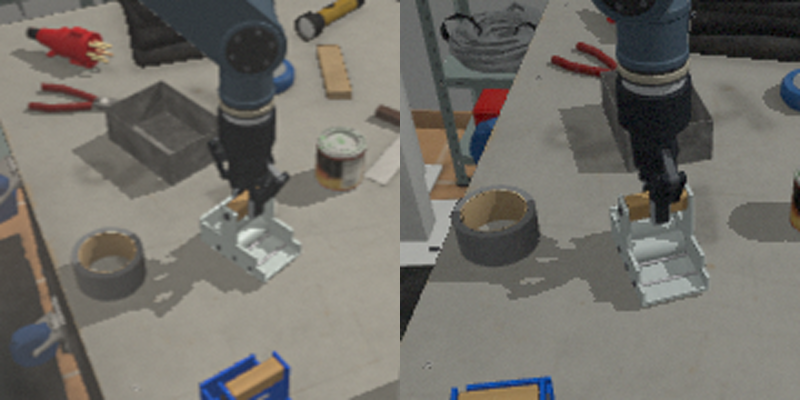

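The scoop hangs level over clear worktop with the middle pin visible behind its rib. Setting it down.

Request:
apply_moves --pt "0 0 0.002 0 0 0 1" --pt "0 0 0.002 0 0 0 1" --pt "0 0 0.002 0 0 0 1" --pt "0 0 0.001 0 0 0 1" --pt "0 0 0.001 0 0 0 1" --pt "0 0 0.0005 0 0 0 1" --pt "0 0 0 0 0 0 1" --pt "0 0 0 0 0 0 1"

```text
t: 28.78
tcp_pos: [0.5688, -0.0547, 0.0678]
tool_rot: [-0.194, 0.981, -0.0, 0.0]
force: [0.1, -0.0, -4.9]
finger_gap: 0.242
gripper_force: 81.4
```

Request:
apply_moves --pt "0 0 0.0005 0 0 0 1" --pt "0 0 0.0005 0 0 0 1" --pt "0 0 0 0 0 0 1"

```text
t: 29.15
tcp_pos: [0.5689, -0.0549, 0.0676]
tool_rot: [-0.194, 0.981, -0.0, 0.0]
force: [-2.7, -1.7, 5.0]
finger_gap: 0.242
gripper_force: 82.9
```

It's on the table. I'll release and go straight up.

Request:
apply_moves --pt "0 0 0 0 0 0 0.45" --pt "0 0 0 0 0 0 0.35" --pt "0 0 0 0 0 0 0.2" --pt "0 0 0 0 0 0 0" --pt "0 0 0 0 0 0 -0.4" --pt "0 0 0 0 0 0 -0.7" --pt "0 0 0 0 0 0 -0.7" --pt "0 0 0 0 0 0 -0.7" --force 20

```text
t: 30.15
tcp_pos: [0.5688, -0.0547, 0.0668]
tool_rot: [-0.194, 0.981, -0.0, 0.0]
force: [0.1, -0.0, 0.3]
finger_gap: 0.85
gripper_force: 0.0
```

Request:
apply_moves --pt "0 0 -0.008 0 0 0 -0.7" --pt "0 0 -0.015 0 0 0 -0.7" --pt "0 0 -0.025 0 0 0 -0.7" --pt "0 0 -0.03 0 0 0 -0.7" --pt "0 0 -0.03 0 0 0 -0.7" --pt "0 0 -0.03 0 0 0 -0.7" --pt "0 0 -0.03 0 0 0 -0.7" --pt "0 0 -0.01 0 0 0 -0.7"

```text
t: 31.15
tcp_pos: [0.5699, -0.0549, 0.2479]
tool_rot: [-0.194, 0.981, -0.001, 0.002]
force: [-0.3, 0.6, -0.0]
finger_gap: 0.844
gripper_force: 0.0
```

```bash
python3 - <<'E'
from h import *
tilt()
a=snapshot("scene");b=snapshot("side");w=snapshot("wrist")
f=lambda i:cv2.resize(i[90:240,130:330,::-1],(400,300),interpolation=cv2.INTER_CUBIC)
cv2.imwrite("pics/c5.png",np.vstack([np.hstack([f(a),f(b)]),np.hstack([cv2.resize(w[:,:,::-1],(400,300)),cv2.resize(w[115:265,160:360,::-1],(400,300))])]))
E
```

```text
t 31.15 q [-0.291  0.435  1.552  0.     1.149 -2.253] tool delta [-0.0877  0.3154  0.0692]
[ 0.5699 -0.0549  0.2479] tilt 0.31 toolz [ 0.005 -0.002 -1.   ] F [-0.3   0.59 -0.03] T [ 0.039 -0.032  0.037] 0.844415109909477
```

View pics/c5.png

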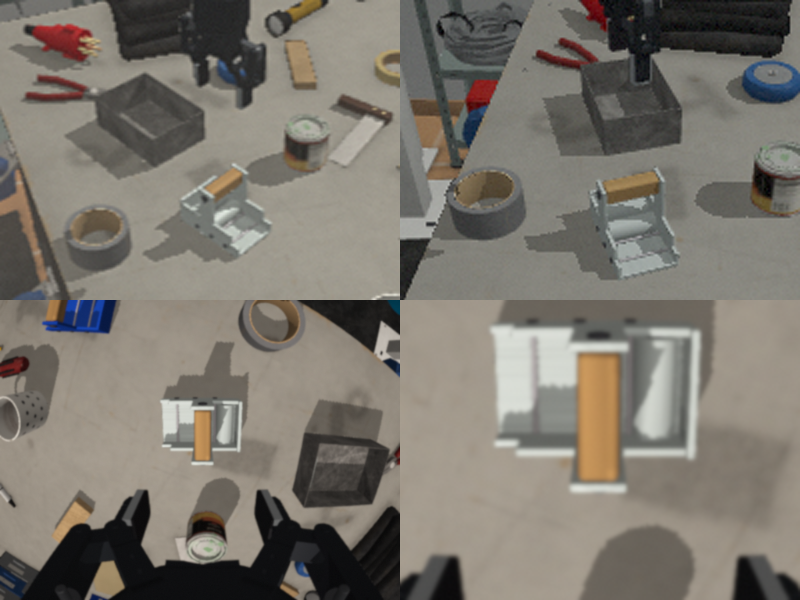

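The scoop stands upright and released, with the rear and middle pins in it. The front pin lay in the tray earlier, and nothing has touched the tray since. Handing in.

Request:
apply_moves --pt "0 0 0 0 0 0 -0.7" --pt "0 0 0 0 0 0 -0.7" --pt "0 0 0 0 0 0 -0.7" --pt "0 0 0 0 0 0 -0.7"

```text
t: 31.8
tcp_pos: [0.5687, -0.0546, 0.2444]
tool_rot: [-0.194, 0.981, 0.0, -0.0]
force: [-0.2, 0.3, 0.2]
finger_gap: 0.85
gripper_force: 0.0
```

```bash
python3 -c "
from station import *
print(sign_off())"
```

```text
the job is handed in; nothing more can be done
None
```

I handed the job in at about 32 s: the front pin rolled into the tray at about 39.5° of tilt, and the scoop stands upright and released beside the tray with the other two pins still in it; sign-off returned no verdict.

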